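# Hold the button sample plate under the magnifier, label up

## Task

Take the longest sample plate out of the oak rack and find its frosted label end by the small notched corner (notch at the upper right means the label faces you). Hold it up label up under the magnifier for the customer across the table: the middle of the frosted label where the lens is sharp, the label face tipped up square to the lens, the plate level from side to side with the notch at the customer's upper right, and your grip on the clear part so that the label is uncovered. Finish while still holding it there, steady and touching nothing else, without knocking the magnifier or disturbing the other plates and things.

Things in the scene. Friction and masses are not known exactly. Their poses are not given: they have to be found in the camera images.
- plate_mid (a point): Centre of the long sample plate: clear resin slab with buttons cast in, 150 (x) x 8 (y) x 64 (z) mm, 70 to 130 g. It starts upright (z up) on a long edge in a rack groove, pointing any way. Its -x end is frosted for 50 mm, with a 14 mm square notch cut from the upper corner (-x, +z). The frosted label surface is on the +y face: notch at upper right = label faces you; upper left = you see its back.
- label (a point): Centre of the frosted label (50 x 64 mm) on the plate's +y face, 50 mm from plate_mid towards -x and 4 mm towards +y. Same axes as plate_mid: +y points out of the label face, -x to the frosted end, +z to the notched long edge. Seen through the clear resin the end looks whitish from behind too.
- focus (a point): Where the magnifier is sharp: in free air, 110 mm from the lens centre along the lens axis on the table side, about 0.16 m above the table. z: lens axis, pointing up at 45 degrees through the lens to the reader beyond the table's far side; y: level, to the reader's right; x: down across the reader's view (45 degrees below level).
- lens_centre (a point): Centre of the lens, in a white ring 119 mm across and 15 mm thick, 0.24 m above the table; axes as focus. A column 18 mm thick and 0.26 m high on a round base (150 mm across, 27 mm high) stands 170 mm away along +y, joined to the ring by a level arm; the -y side is open. Fixed, but placed and turned differently each time.
- rack_top (a point): Centre of the top of the grooved oak rack: 90 (x, along the grooves) x 150 (y) x 25 mm high, fixed to the table. Five grooves 30 mm apart along y, 9.6 mm wide, 18 mm deep (floor 7 mm above the table). The three plates stand in the first, third and fifth, 60 mm apart, in any order.
- plate_b_mid (a point): Centre of a shorter sample plate of the same kind, 85 x 8 x 50 mm, standing in another groove of the rack: leave it.
- plate_c_mid (a point): Centre of another shorter sample plate, 90 x 8 x 48 mm, standing in another groove of the rack: leave it.
- plate: The long sample plate itself, origin in the middle of its lower long edge, 32 mm below plate_mid; same axes.
- magnifier: The magnifier with its base, column, arm and lens ring; origin at the centre of the base's underside.
- spool_a: Thread spool, 42 mm diameter, 60 mm high, standing near the rack; origin under its centre. Leave it.
- spool_b: Thread spool, 42 mm diameter, 60 mm high, farther back. Leave it.
- hoop: Round wooden embroidery hoop, 136 mm across, 10 mm high, lying flat. Leave it.
- scissors: Small embroidery scissors, about 115 mm long, lying flat. Leave them.
- mushroom: Wooden darning mushroom, 72 mm diameter, 91 mm high, standing. Leave it.
- bead_bowl: Small white bowl of beads, 80 mm diameter, 34 mm high. Leave it.
- pin_box: Small red lacquer pin box, 57 x 77 x 42 mm. Leave it.

How it is judged:
By the outcome, as a careful person would: the job done as asked, in the order asked, and still so for the second after the job is handed in, while the arm keeps its last pose, push and grip.
It also fails if it takes over 48 s, if anything falls off the work surface, if the arm or the gripper's body presses on something with over 40 N, if the wrist force passes 120 N, or if a joint passes its speed limit or range.

## Robot

A 6-joint arm with a two-finger parallel gripper is mounted at the origin on the work surface. World frame = base frame: x ahead of the robot, y to its left, z up, the work surface at z = 0. Lengths are in m, angles in degrees, forces in N, time in s.
With the tool pointing down it reaches from about 0.325 to 0.775 m from the base axis. Payload 9.3 kg.
Tool frame: the origin (TCP) lies on the centre line of the jaws, within the pads' length; the fingertips stand 22 mm ahead of it and the grasp point (between the pads) lies 3 mm ahead of it; z points along the fingers, y is the direction in which the jaws open and shut (so a half turn about z gives the same grasp; the last joint's range is limited). The gripper opens to 85 mm and grips with 20 to 120 N. Pads are 22 mm wide; open, the fingers measure 114 mm over their backs; the gripper's body (76 mm by 85 mm) begins 54 mm behind the grasp point. The pads swing forward as they close: fully open they stand 13 mm farther back than shut.
Start: joints at [62.819, 14.817, 1.232, 76.415, 0, 81.257], TCP at [0.174, 0.522, 0.253] pointing down, gripper open.
Joint ranges: [-174.27, 174.27], [-52.1, 104.24], [-59.71, 78.15], [-110.17, 111.67], [-87.03, 83.33], [-180, 180]. Speed limits (degrees/s): [127.2, 127.2, 159.86, 180, 180, 180].

## Interface

Orientations are given as [roll, pitch, yaw] about the fixed x, y, z axes, in that order (R = Rz(yaw) Ry(pitch) Rx(roll)).
In Python, from cell import readout, cams, env gives the robot as it stands. The module is installed in compiled form; this text tells all that it offers.
- The arm moves only by the shell command python3 -m handwheel 'ROWS'. ROWS is JSON, a list of rows, each a list of 3 entries, a list of its own where there are three numbers: the opening, from 0 (shut) to 1 (fully open), then the shift along the tool's x, y, z in m, then the turn, a rotation vector about the tool's x, y, z in degrees. A call has 1 to 10 rows; each row is the pose to reach, as a shift and turn from the pose commanded when the call began, along the tool's axes at that moment; what a row does not reach only later rows make up. A row lasts 1/12 s, in which the tool goes at most 41.7 mm and 7.16 degrees, less where a joint would pass 70% of its speed; a pose out of reach is approached as far as the arm can. A call with a gripper value outside its range is refused whole. The fingers move at their own pace and stop on an object; the grip force is fixed at half the most. Time passes only in rows, so rows that repeat a pose let the fingers close. It gives the time, the measured TCP pose, the force and the opening at its end, in the units of the state.
- readout.sense(): the state, without advancing time (a new reading comes with each control period).
- cams.snapshot(name): name is "scene" or "top"; returns a dict with "color" (480x640x3 uint8, blue, green, red), "fx", "fy", "cx", "cy" (pixels), "D" ([k1, k2, p1, p2, k3] as OpenCV has them; the pictures are not rectified), "extrinsics" (4x4, takes a point from world to camera coordinates). Camera axes: x right, y down, z forward; pixel columns grow to the right and rows downward; lengths in m; the calibration is good to about 2 mm. A picture is of the moment at which its call begins. There is no depth.
- env.finish_job(): hands the job in, once; it reports no verdict.
The state is a dict: "clock": time; "joint_pos": joint angles; "qvel": joint speeds; "joint_torque": joint torques, N m; "tcp_pos": TCP position; "tcp_rot": TCP orientation; "ft_force": force on the tool from outside, world axes, zero at the start; "torque": the same for the moment, N m; "finger_gap": opening from 0.0 (shut) to 1.0 (fully open).
Only numpy, scipy, OpenCV 4.12 (cv2) and the standard library are available. Lean on these libraries where they do the work, as an engineer would, in place of code of your own. Each camera call takes 0.05 s, during which the arm holds its last target.

## Working session

There is one attempt and no reset: what is moved stays moved. The work goes in short steps, Python scripts to look and compute and a shell command to move; the robot and the scene stay as the last step left them, time stands still between calls to the robot, and variables do not carry over. Pictures are saved under pics/ and viewed, and the job is handed in when it is done.

```bash
mkdir -p pics; ls; python3 - <<'E'
from cell import readout,cams
import cv2,numpy as np
print(readout.sense())
for n in("scene","top"):
    s=cams.snapshot(n); cv2.imwrite(f"pics/{n}0.png",s["color"]); print(n,s["fx"],s["fy"],s["cx"],s["cy"],s["D"]); print(np.round(s["extrinsics"],4).tolist())
E
```

```text
pics
{'clock': 0.0, 'joint_pos': array([6.28207551e+01, 1.48529919e+01, 1.18887674e+00, 7.64162072e+01,
       3.60952066e-04, 8.12569807e+01]), 'qvel': array([ 0.05132827,  0.04456283, -0.00500989, -0.07340229, -0.10654171,
        0.07496597]), 'joint_torque': array([-2.36112843e-03, -5.55648208e+01,  3.44524240e+01,  1.40418138e-02,
       -3.76569578e-04,  2.83572696e-06]), 'tcp_pos': array([0.17381824, 0.52154104, 0.25263895]), 'tcp_rot': array([-1.79920666e+02, -1.25659912e-02,  1.61563765e+02]), 'ft_force': array([-0.64879673,  0.01841885,  0.25174319]), 'torque': array([-0.02535641,  0.01227746,  0.01419082]), 'finger_gap': 1.0001708870113837}
scene 454.49244585128116 454.49244585128116 320.039523682861 238.9631664476116 [-0.08554923  0.          0.          0.          0.        ]
[[0.2712, 0.9625, -0.0067, -0.1259], [0.5139, -0.1506, -0.8445, -0.1736], [-0.8139, 0.2256, -0.5355, 1.4511], [0.0, 0.0, 0.0, 1.0]]
top 523.2128719131296 523.2128719131296 324.1596404676746 238.0279463551217 [0.04687913 0.         0.         0.         0.        ]
[[-0.0017, -1.0, 0.0004, -0.0344], [-0.9973, 0.0017, -0.0739, 0.618], [0.0739, -0.0005, -0.9973, 1.3107], [0.0, 0.0, 0.0, 1.0]]
```

View pics/scene0.png

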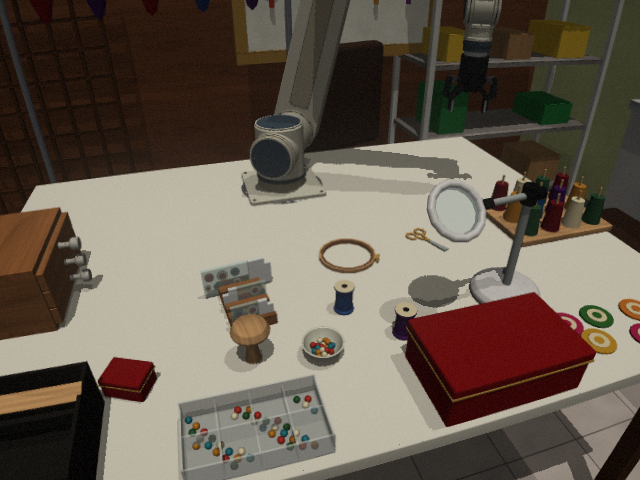

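View pics/top0.png

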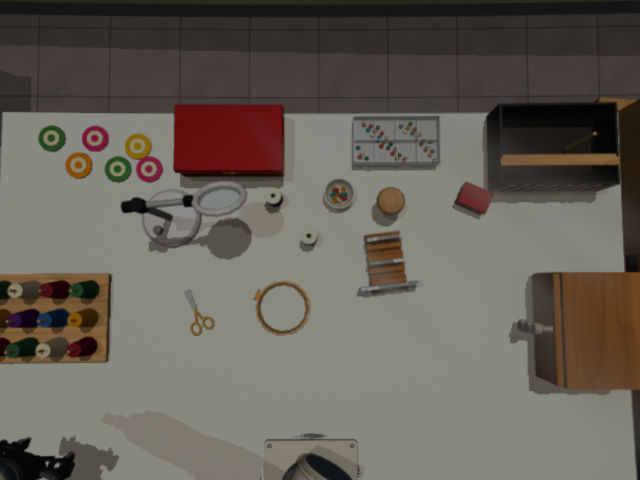

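The long plate is in the rack groove nearest the robot, around (388,286) in top and (237,278) in scene. The magnifier ring is around (220,198) in top. I'll zoom in on both.

```bash
python3 - <<'E'
import cv2
a=cv2.imread("pics/scene0.png"); b=cv2.imread("pics/top0.png")
cv2.imwrite("pics/z1.png",cv2.resize(a[250:340,190:290],(800,720)[:2] and (660,594),interpolation=cv2.INTER_CUBIC))
cv2.imwrite("pics/z2.png",cv2.resize(b[220:300,350:430],(600,600),interpolation=cv2.INTER_CUBIC))
cv2.imwrite("pics/z3.png",cv2.resize(a[160:320,400:560],(600,600),interpolation=cv2.INTER_CUBIC))
cv2.imwrite("pics/z4.png",cv2.resize(b[160:270,115:285],None,fx=4.7,fy=4.7,interpolation=cv2.INTER_CUBIC))
E
```

```text
(no output)
```

View pics/z1.png

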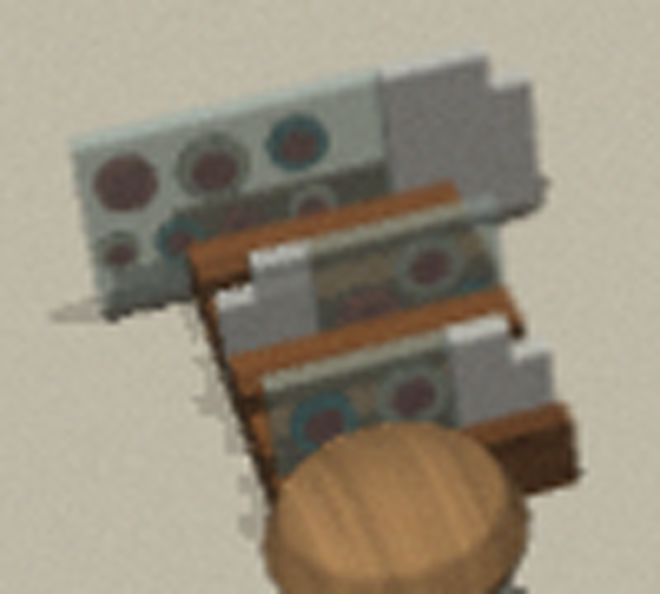

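View pics/z2.png

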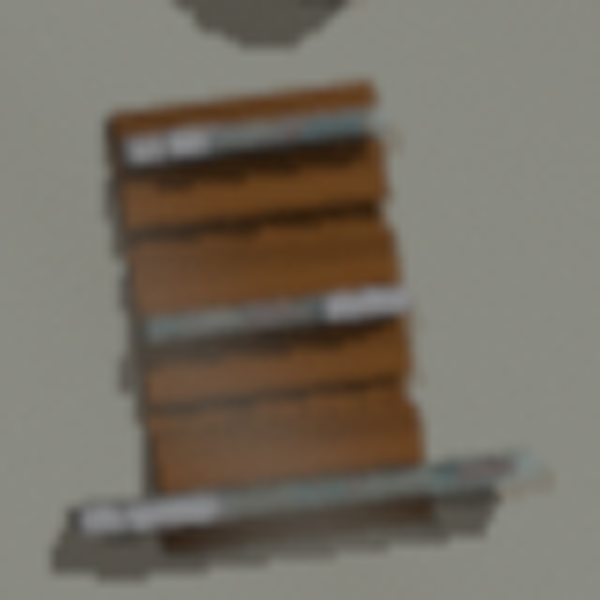

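View pics/z3.png

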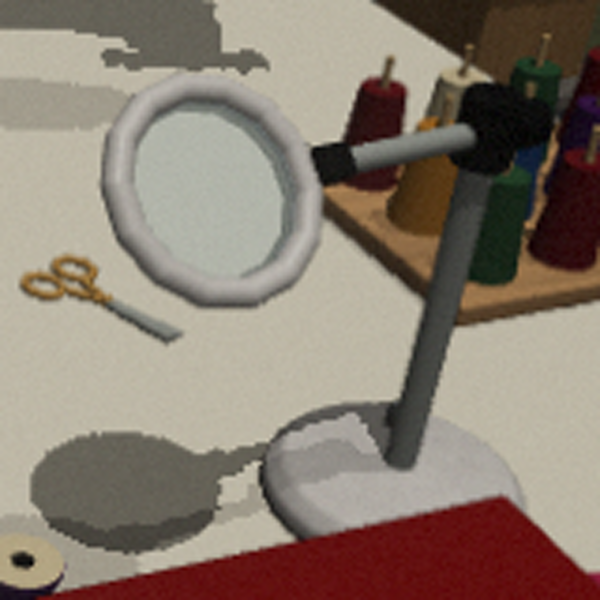

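View pics/z4.png

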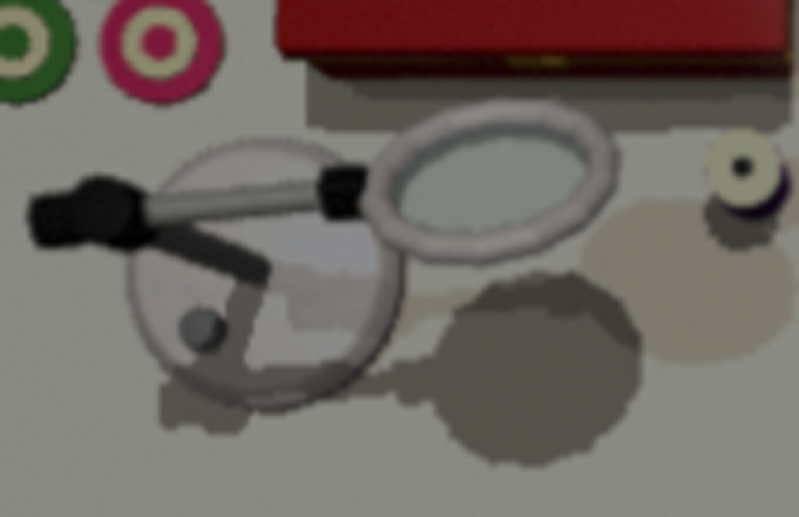

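In the scene view, taken from the customer side, the long plate's frosted end is on the right with the notch at upper right. So the label faces away from the robot, and the frosted end is towards world +y. The lens column is also on the +y side. Next I'll fit the rack, plate and magnifier poses by matching projected models to hand-picked points.

```bash
cat > h.py <<'E'
import numpy as np,cv2,pickle
from scipy.spatial.transform import Rotation as R
def cam(n,new=False):
    from cell import cams
    return cams.snapshot(n)
def proj(s,P):
    E=np.array(s["extrinsics"]);K=np.array([[s["fx"],0,s["cx"]],[0,s["fy"],s["cy"]],[0,0,1]])
    p,_=cv2.projectPoints(np.asarray(P,float).reshape(-1,1,3),cv2.Rodrigues(E[:3,:3])[0],E[:3,3],K,np.array(s["D"]))
    return p[:,0]
def ray(s,uv,z):
    E=np.array(s["extrinsics"]);K=np.array([[s["fx"],0,s["cx"]],[0,s["fy"],s["cy"]],[0,0,1]])
    n=cv2.undistortPoints(np.asarray(uv,float).reshape(-1,1,2),K,np.array(s["D"]))[:,0]
    d=np.c_[n,np.ones(len(n))]@E[:3,:3]; c=-E[:3,:3].T@E[:3,3]
    return c+d*((z-c[2])/d[:,2])[:,None]
E
python3 - <<'E'
from h import *
from scipy.optimize import least_squares
T=cam("top");S=cam("scene"); pickle.dump((T,S),open("c.pkl","wb"))
# coarse
print(ray(T,[[220,198]],.24),ray(T,[[171,218]],.027))
print(ray(T,[[360,288.5],[422,281]],.071))
# scene zoom z1 scale 6.6 offset(190,250)
z=lambda u,v:(190+u/6.6,250+v/6.6)
print(ray(S,[z(72,140),z(380,75)],.071), ray(S,[z(105,318)],.007))
E
```

```text
[[0.68810915 0.18745184 0.24      ]] [[0.66923201 0.35312717 0.027     ]]
[[ 0.49084228 -0.12255275  0.071     ]
 [ 0.50893849 -0.27367211  0.071     ]]
[[ 0.50630669 -0.26904246  0.071     ]
 [ 0.49789622 -0.16994011  0.071     ]] [[ 0.51719085 -0.26857664  0.007     ]]
```

```bash
cat > plate.py <<'E'
from h import *
def plate(x,y,yaw,lean=0,roll_o=None):
    # plate origin at lower edge mid, z=.007 ; plate x axis at yaw
    Rm=R.from_euler('ZX',[yaw,lean],degrees=True).as_matrix()
    return Rm,np.array([x,y,.007])
def wire(Rm,o,L=.15,H=.064):
    a,t=L/2,.004
    prof=[(-a,0),(a,0),(a,H),(-a+.014,H),(-a+.014,H-.014),(-a,H-.014),(-a,0)]
    out=[]
    for yy in(-t,t): out.append(np.array([[p,yy,q] for p,q in prof])@Rm.T+o)
    out.append(np.array([[-a+.05,t,0],[-a+.05,t,H]])@Rm.T+o)
    return out
def draw(s,ws,box,f,fn,col=(0,0,255)):
    u0,v0,u1,v1=box
    im=cv2.resize(s["color"][v0:v1,u0:u1],None,fx=f,fy=f,interpolation=cv2.INTER_CUBIC)
    for w in ws:
        p=(proj(s,w)+.5-[u0,v0])*f-.5
        cv2.polylines(im,[np.round(p*8).astype(int).reshape(-1,1,2)],False,col,1,cv2.LINE_AA,3)
    cv2.imwrite(fn,im)
E
cat > fit.py <<'E'
from plate import *
T,S=pickle.load(open("c.pkl","rb"))
import sys
x,y,yaw,lean=map(float,sys.argv[1:5])
Rm,o=plate(x,y,yaw,lean)
w=wire(Rm,o)
draw(S,w,(195,255,277,305),9,"pics/f1_%s.png"%sys.argv[5]); draw(T,w,(350,270,430,300),9,"pics/f2_%s.png"%sys.argv[5])
a=cv2.imread("pics/f1_%s.png"%sys.argv[5]);b=cv2.imread("pics/f2_%s.png"%sys.argv[5])
W=max(a.shape[1],b.shape[1]);pad=lambda i:cv2.copyMakeBorder(i,0,0,0,W-i.shape[1],0)
c=np.vstack([pad(a),pad(b)]);cv2.imwrite("pics/f_%s.png"%sys.argv[5],cv2.resize(c,None,fx=.8,fy=.8))
E
python3 fit.py .501 -.197 -83.2 0 a
```

```text
(no output)
```

View pics/f_a.png

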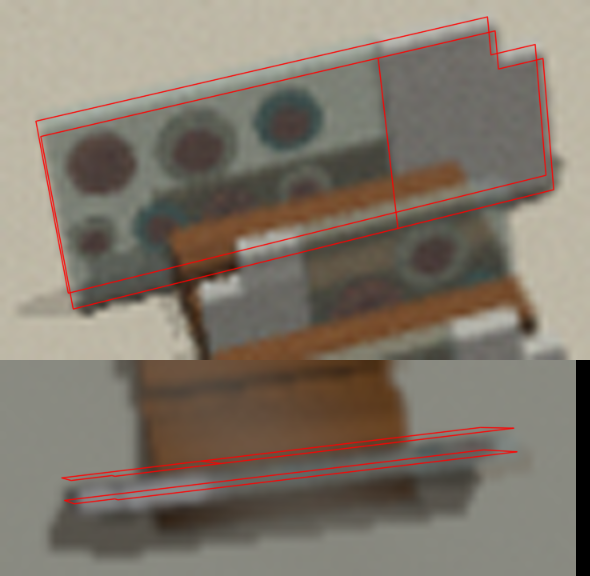

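```bash
python3 fit.py .4995 -.199 -82.8 0 b
```

```text
(no output)
```

View pics/f_b.png

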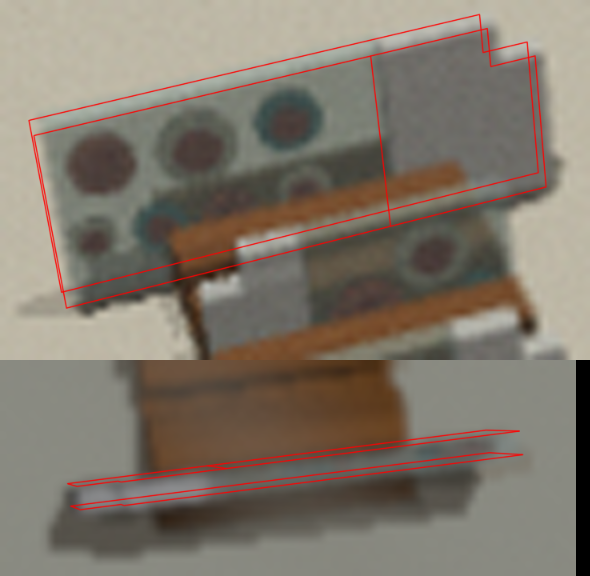

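```bash
cat > lens.py <<'E'
from plate import *
from scipy.optimize import least_squares
def lensR(yaw): # yaw = azimuth of horizontal part of lens z
    c,s=np.cos(np.radians(yaw)),np.sin(np.radians(yaw)); q=.5**.5
    z=np.array([c*q,s*q,q]);y=np.array([-s,c,0]);return np.c_[np.cross(y,z),y,z]
def torus(c,yaw):
    u,v=np.meshgrid(np.linspace(0,2*np.pi,73),np.linspace(0,2*np.pi,17))
    u,v=u.ravel(),v.ravel();r=.052+.0075*np.cos(v)
    return np.c_[r*np.cos(u),r*np.sin(u),.0075*np.sin(v)]@lensR(yaw).T+c
def circ(r,c,yaw,z=0):
    u=np.linspace(0,2*np.pi,73);return np.c_[r*np.cos(u),r*np.sin(u),0*u+z]@lensR(yaw).T+c
def disc(c,r,z):
    u=np.linspace(0,2*np.pi,73);return np.c_[c[0]+r*np.cos(u),c[1]+r*np.sin(u),0*u+z]
E
python3 - <<'E'
from lens import *
T,S=pickle.load(open("c.pkl","rb"))
# observed outer silhouettes from zooms: z3 scale 3.75 off(400,160); z4 scale 4.7 off(115,160)
sc=np.array([[104,190],[108,130],[140,88],[190,70],[250,88],[295,130],[318,185],[320,235],[290,282],[235,305],[175,286],[130,245]],float)
tp=np.array([[618,150],[605,115],[570,100],[510,97],[450,108],[400,135],[368,170],[372,218],[410,250],[460,264],[530,255],[590,215]],float)
bs=np.array([[127,265],[135,215],[190,150],[260,137],[330,150],[404,265],[395,320],[350,380],[265,412],[190,385]],float)
obs={'S':(sc+.5)/3.75-.5+[400,160],'T':(tp+.5)/4.7-.5+[115,160]}; b=(bs+.5)/4.7-.5+[115,160]
def hullsd(s,P,o):
    h=cv2.convexHull(proj(s,P).astype(np.float32)); return [cv2.pointPolygonTest(h,tuple(map(float,p)),True) for p in o]
def f(p):
    c=p[:3];yaw=p[3]; R_=lensR(yaw); bc=c[:2]+.17*R_[:2,1]
    base=np.r_[disc(bc,.075,0.0),disc(bc,.075,.027)]
    return np.r_[hullsd(S,torus(c,yaw),obs['S']),hullsd(T,torus(c,yaw),obs['T']),hullsd(T,base,b)]
for sel in (0,1,2):
  g=f if sel==0 else (lambda p:f(p)[:12]) if sel==1 else (lambda p:np.r_[f(p)[12:],(p[2]-.24)*300])
  r=least_squares(g,[.688,.187,.24,0],diff_step=1e-4,x_scale=[.01,.01,.01,3],loss='soft_l1'); print(np.round(r.x,4),np.round(g(r.x),1))
  if sel==0:p=r.x
np.save("lens.npy",p)
c,yaw=p[:3],p[3];F=c-.11*lensR(yaw)[:,2];print("focus",F)
bc=c+.17*lensR(yaw)[:,1]
ws=[circ(.0595,c,yaw),circ(.0445,c,yaw),disc(bc,.075,.0),disc(bc,.075,.027),np.array([[bc[0],bc[1],.027],[bc[0],bc[1],.26]]),np.array([c,bc])]
draw(S,ws,(400,160,560,320),3.5,"pics/l1.png");draw(T,ws,(115,160,285,270),3.5,"pics/l2.png")
a=cv2.imread("pics/l1.png")[:,:];bb=cv2.imread("pics/l2.png");W=max(a.shape[1],bb.shape[1])
pad=lambda i:cv2.copyMakeBorder(i,0,0,0,W-i.shape[1],0);cv2.imwrite("pics/l.png",cv2.resize(np.vstack([pad(a),pad(bb)]),(440,595*945//945)))
E
```

```text
[6.884e-01 1.878e-01 2.417e-01 4.000e-04] [ 3.9  2.6  1.4  0.3  0.7  0.7  0.3 -0.8 -0.2  0.9  3.7  4.7  0.6 -2.1
 -1.5 -0.2  0.4  1.1  0.8  1.   0.9  0.5  1.   2.9  1.7  3.2  5.4  7.5
  5.2  0.5 -1.9 -4.5 -6.6 -4.4]
[0.6584 0.2122 0.2234 0.    ] [ 0.4 -0.5 -0.7 -0.7  0.7  1.2  0.9 -0.6 -0.9 -1.   0.9  1.3]
[0.6863 0.1836 0.2505 0.    ] [ 1.6 -1.6 -1.3 -0.4 -0.1  0.3 -0.2  0.4  0.9  0.9  1.8  4.1  0.3  1.4
  3.8  6.6  5.4  2.2 -0.1 -3.  -5.8 -4.3  3.1]
focus [0.6105685  0.18778345 0.16395523]
```

View pics/l.png

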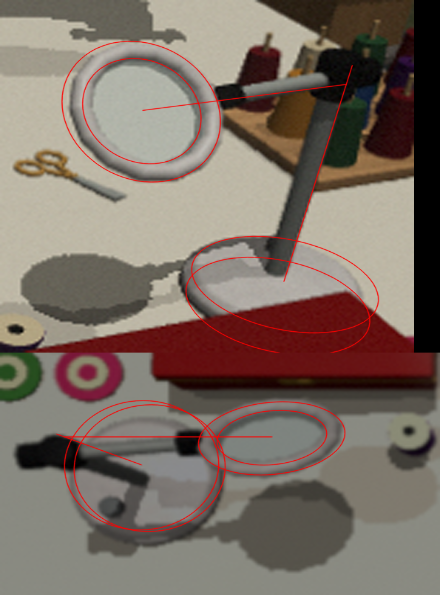

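```bash
cat > lf.py <<'E'
from lens import *
T,S=pickle.load(open("c.pkl","rb"))
sc=np.array([[104,190],[108,130],[140,88],[190,70],[250,88],[295,130],[318,185],[320,235],[290,282],[235,305],[175,286],[130,245]],float)
tp=np.array([[618,150],[605,115],[570,100],[510,97],[450,108],[400,135],[368,170],[372,218],[410,250],[460,264],[530,255],[590,215]],float)
bs=np.array([[127,265],[135,215],[190,150],[260,137],[330,150],[404,265],[395,320],[350,380],[265,412],[190,385]],float)
obs={'S':(sc+.5)/3.75-.5+[400,160],'T':(tp+.5)/4.7-.5+[115,160]}; b=(bs+.5)/4.7-.5+[115,160]
def hullsd(s,P,o):
    h=cv2.convexHull(proj(s,P).astype(np.float32)); return [cv2.pointPolygonTest(h,tuple(map(float,p)),True) for p in o]
U=np.array([.01,.01,.01,5])
def f(q):
    p=q*U-[0,0,0,100];c=p[:3];yaw=p[3]; R_=lensR(yaw); bc=c[:2]+.17*R_[:2,1]
    base=np.r_[disc(bc,.075,0.0),disc(bc,.075,.027)]
    return np.r_[hullsd(S,torus(c,yaw),obs['S']),hullsd(T,torus(c,yaw),obs['T']),hullsd(T,base,b)]
for sel in (1,2,3,0):
  g=[f,lambda p:f(p)[:12],lambda p:np.r_[f(p)[12:],(p[2]-24)*3],lambda p:f(p)[:24]][sel]
  r=least_squares(g,[68.8,18.7,24,21],diff_step=1e-3,loss='soft_l1'); print(sel,np.round(r.x*U-[0,0,0,100],4),np.round(g(r.x),1))
p=r.x*U-[0,0,0,100]
np.save("lens.npy",p)
c,yaw=p[:3],p[3];F=c-.11*lensR(yaw)[:,2];print("focus",F)
bc=c+.17*lensR(yaw)[:,1]
ws=[circ(.0595,c,yaw),circ(.0445,c,yaw),disc(bc,.075,.0),disc(bc,.075,.027),np.array([[bc[0],bc[1],.027],[bc[0],bc[1],.26]]),np.array([c,bc])]
draw(S,ws,(400,160,560,320),3.5,"pics/l1.png");draw(T,ws,(115,160,285,270),3.5,"pics/l2.png")
a=cv2.imread("pics/l1.png")[:,:];bb=cv2.imread("pics/l2.png");W=max(a.shape[1],bb.shape[1])
pad=lambda i:cv2.copyMakeBorder(i,0,0,0,W-i.shape[1],0);m=np.vstack([pad(a),pad(bb)]);cv2.imwrite("pics/lb.png",cv2.resize(m,None,fx=.63,fy=.63))
E
python3 lf.py
```

```text
1 [0.6778 0.1992 0.2355 9.3302] [-0.5 -0.5  0.1  0.   0.4  0.2  0.  -0.8 -0.  -0.1  0.8  0.3]
2 [0.6906 0.1878 0.2393 6.2349] [ 1.3 -0.6  0.1  0.7  0.4  0.4 -0.2  0.6  0.6 -0.2 -0.4  1.3  1.9  0.9
 -0.   1.2  0.   1.2  1.2  0.9 -0.3  1.2 -0.2]
3 [ 0.69    0.1899  0.2431 11.4795] [ 0.1  0.3  1.   0.5  0.4 -0.2 -0.3 -1.   0.3  0.6  1.4  0.9 -0.1 -0.7
  0.4  1.   0.4  0.4  0.3  2.2  1.9  0.1 -1.2 -0.5]
0 [0.6906 0.189  0.2428 6.5255] [ 1.5  1.   0.9  0.3  0.6  0.5  0.4 -0.4  0.5  1.   2.5  2.4  0.5 -0.9
  0.1  1.   0.9  1.2  0.8  1.4  0.9 -0.4 -0.9  0.5  2.3  1.2 -0.1  0.8
 -0.5  0.7  0.9  0.9  0.   1.8]
focus [0.61329409 0.18020726 0.16498522]
```

View pics/lb.png

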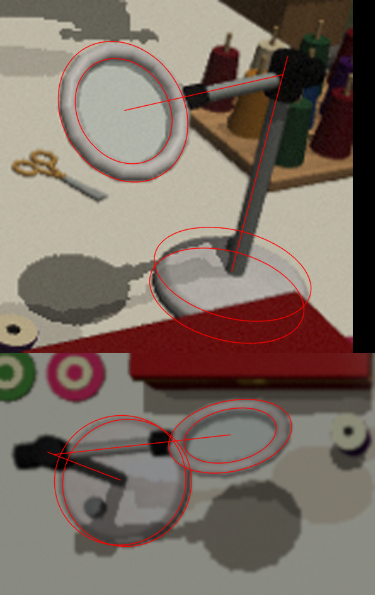

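```bash
cat > go.py <<'E'
from h import *
from cell import readout
def cur():
    s=readout.sense(); return s,np.array(s["tcp_pos"]),R.from_euler('xyz',s["tcp_rot"],degrees=True)
def delta(p,Rt):
    s,p0,R0=cur()
    d=R0.inv().apply(np.array(p)-p0); r=(R0.inv()*Rt).as_rotvec(degrees=True)
    print("shift",np.round(d,4).tolist(),"turn",np.round(r,2).tolist(),"rows~",np.linalg.norm(d)/.0417,np.linalg.norm(r)/7.16)
    print("t",round(s["clock"],2),"p",np.round(p0,4),"rpy",np.round(s["tcp_rot"],2),"j",np.round(s["joint_pos"],1),"F",np.round(s["ft_force"],1),"g",round(s["finger_gap"],3))
def Rplate(yaw): # tool down, x = -plate x
    return R.from_euler('xyz',[180,0,yaw+180],degrees=True)
E
python3 -c "
from go import *
delta([.5044,-.2367,.16],Rplate(-83))"
```

```text
shift [-0.5534, -0.6148, 0.0933] turn [-0.05, 0.02, 64.56] rows~ 19.962680984012078 9.017237590544214
t 0.2 p [0.1739 0.5216 0.2529] rpy [-1.7995e+02 -1.0000e-02  1.6156e+02] j [62.8 14.8  1.2 76.4  0.  81.3] F [ 0.  -0.5  0.5] g 0.999
```

```bash
python3 -m handwheel '[[0.45,[-0.028,-0.031,0],[0,0,5]],[0.45,[-0.056,-0.062,0],[0,0,11]],[0.45,[-0.084,-0.093,0],[0,0,18]],[0.45,[-0.112,-0.124,0],[0,0,25]],[0.45,[-0.14,-0.155,0],[0,0,32]],[0.45,[-0.168,-0.186,0],[0,0,39]],[0.45,[-0.196,-0.217,0],[0,0,45]],[0.45,[-0.224,-0.248,0],[0,0,51]],[0.45,[-0.252,-0.279,0],[0,0,56]],[0.45,[-0.277,-0.307,0],[0,0,60]]]'; python3 -c "
from go import *
delta([.5044,-.2367,.16],Rplate(-83))"
```

```text
clock: 1.03
tcp_pos: [0.3398, 0.1409, 0.2535]
tcp_rot: [180.0, 0.0, 101.3]
ft_force: [1.4, 0.3, -0.1]
finger_gap: 0.45
shift [-0.4025, 0.0874, 0.0936] turn [0.04, 0.0, 4.3] rows~ 10.128097377815513 0.6001759800387173
t 1.03 p [0.3398 0.1409 0.2535] rpy [1.7996e+02 1.0000e-02 1.0130e+02] j [  9.4  -3.2 -19.5  73.7  -0.   88.1] F [ 1.4  0.3 -0.1] g 0.45
```

```bash
python3 -m handwheel '[[0.45,[-0.04,0.008,0],[0,0,1]],[0.45,[-0.08,0.017,0],[0,0,2]],[0.45,[-0.12,0.026,0],[0,0,3]],[0.45,[-0.16,0.035,0],[0,0,4.3]],[0.45,[-0.2,0.043,0],[0,0,4.3]],[0.45,[-0.24,0.052,0.01],[0,0,4.3]],[0.45,[-0.28,0.061,0.03],[0,0,4.3]],[0.45,[-0.32,0.07,0.05],[0,0,4.3]],[0.45,[-0.355,0.077,0.07],[0,0,4.3]],[0.45,[-0.38,0.083,0.085],[0,0,4.3]]]'; python3 -m handwheel '[[0.45,[-0.0225,0.0044,0.008],[0,0,0]],[0.45,[-0.0225,0.0044,0.008],[0,0,0]],[0.45,[-0.0225,0.0044,0.008],[0,0,0]]]'; python3 -c "
from go import *
delta([.5044,-.2367,.10],Rplate(-83))
for n in('scene','top'):
  s=cam(n);im=s['color'];u,v=proj(s,[[.5,-.2,.08]])[0].astype(int)
  cv2.imwrite('pics/g_%s.png'%n,cv2.resize(im[max(0,v-75):v+75,u-75:u+75],None,fx=4,fy=4,interpolation=cv2.INTER_CUBIC))
"
```

```text
clock: 1.87
tcp_pos: [0.4975, -0.2151, 0.167]
tcp_rot: [180.0, 0.0, 97.2]
ft_force: [0.4, 0.5, 0.9]
finger_gap: 0.453
clock: 2.12
tcp_pos: [0.504, -0.2352, 0.1591]
tcp_rot: [-179.9, -0.1, 97.2]
ft_force: [-0.2, 0.6, 0.3]
finger_gap: 0.452
shift [-0.0016, 0.0003, 0.0591] turn [-0.1, -0.1, 0.16] rows~ 1.4174278251143408 0.029801954738913033
t 2.12 p [ 0.504  -0.2352  0.1591] rpy [-1.799e+02 -1.000e-01  9.716e+01] j [-33.7  18.   -8.3  63.9   0.   49.2] F [-0.2  0.6  0.3] g 0.452
```

View pics/g_scene.png

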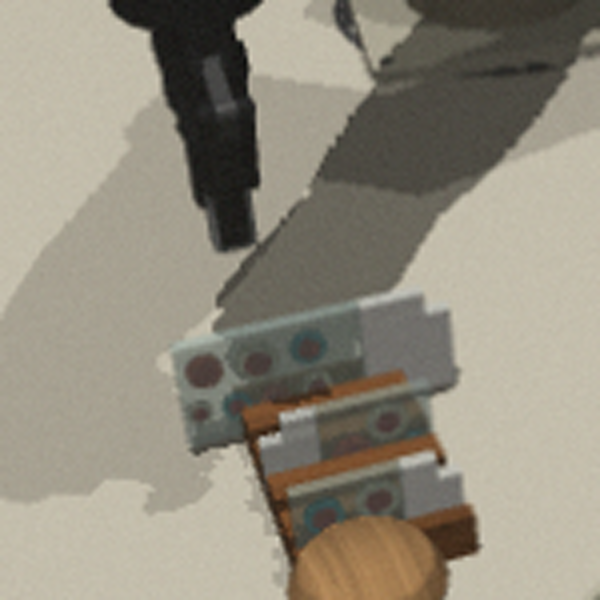

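View pics/g_top.png

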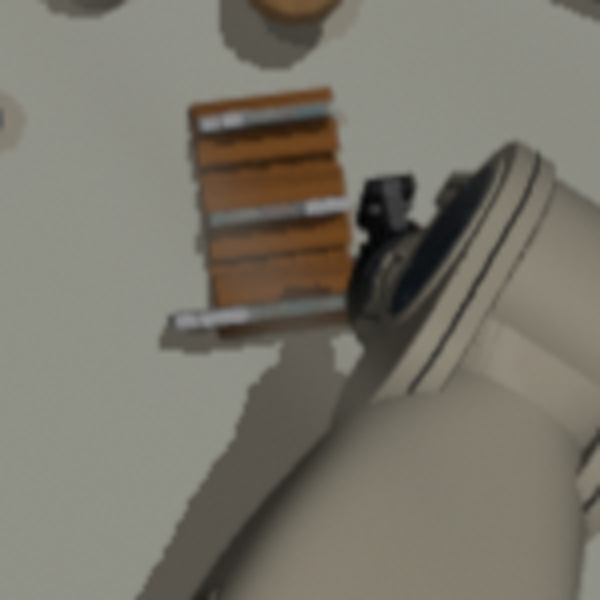

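```bash
python3 -m handwheel '[[0.45,[-0.0016,0,0.03],[0,0,0]],[0.45,[-0.0016,0,0.055],[0,0,0]],[0.45,[-0.0016,0,0.076],[0,0,0]],[0.45,[-0.0016,0,0.076],[0,0,0]],[0.45,[-0.0016,0,0.076],[0,0,0]]]'; python3 -c "
from go import *
delta([.5044,-.2367,.056],Rplate(-83))
for n in('scene',):
  s=cam(n);im=s['color'];u,v=proj(s,[[.5,-.2,.08]])[0].astype(int)
  cv2.imwrite('pics/g2_%s.png'%n,cv2.resize(im[max(0,v-50):v+50,u-60:u+60],None,fx=6,fy=6,interpolation=cv2.INTER_CUBIC))
"
```

```text
clock: 2.63
tcp_pos: [0.5042, -0.2349, 0.0849]
tcp_rot: [-180.0, -0.0, 97.3]
ft_force: [0.4, -0.4, -0.1]
finger_gap: 0.448
shift [-0.0018, -0.0, 0.0289] turn [-0.03, -0.04, 0.33] rows~ 0.6933675699675997 0.046620936102264886
t 2.63 p [ 0.5042 -0.2349  0.0849] rpy [-1.7997e+02 -4.0000e-02  9.7330e+01] j [-33.6  21.3 -15.1  53.6   0.   49. ] F [ 0.4 -0.4 -0.1] g 0.448
```

View pics/g2_scene.png

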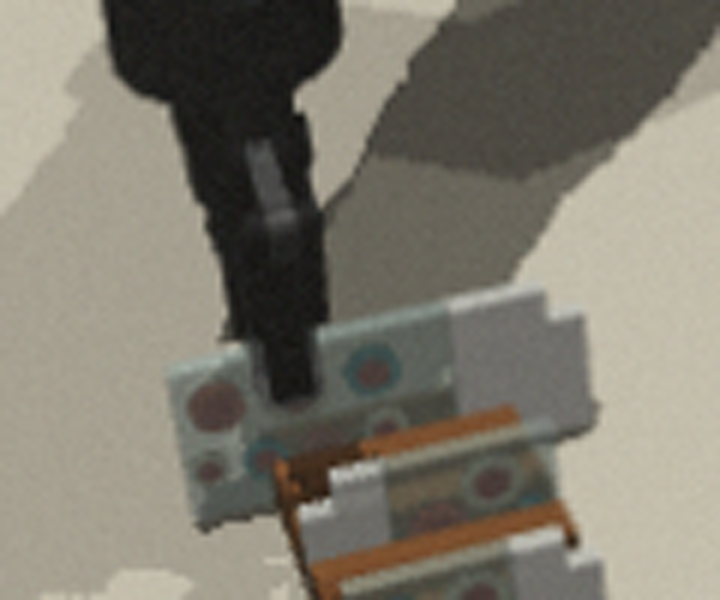

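```bash
python3 -m handwheel '[[0.45,[-0.002,0,0.015],[0,0,0]],[0.45,[-0.002,0,0.029],[0,0,0]],[0.3,[-0.002,0,0.029],[0,0,0]],[0.2,[-0.002,0,0.029],[0,0,0]],[0.16,[-0.002,0,0.029],[0,0,0]],[0.16,[-0.002,0,0.029],[0,0,0]],[0.16,[-0.002,0,0.029],[0,0,0]]]'; python3 -m handwheel '[[0.14,[0,0,0],[0,0,0]],[0.13,[0,0,0],[0,0,0]],[0.12,[0,0,0],[0,0,0]],[0.12,[0,0,0],[0,0,0]]]'; python3 -c "
from go import *
delta([.5044,-.2367,.056],Rplate(-83))
for n in('scene',):
  s=cam(n);im=s['color'];u,v=proj(s,[[.5,-.2,.08]])[0].astype(int)
  cv2.imwrite('pics/g3_%s.png'%n,cv2.resize(im[max(0,v-50):v+50,u-60:u+60],None,fx=6,fy=6,interpolation=cv2.INTER_CUBIC))
"
```

```text
clock: 3.27
tcp_pos: [0.5052, -0.2383, 0.0564]
tcp_rot: [179.9, 0.1, 97.3]
ft_force: [0.5, 0.0, -0.2]
finger_gap: 0.156
clock: 3.6
tcp_pos: [0.5047, -0.2381, 0.0553]
tcp_rot: [-180.0, -0.0, 97.3]
ft_force: [-0.4, -0.2, 1.0]
finger_gap: 0.119
shift [0.0014, -0.0001, -0.0007] turn [-0.01, -0.0, 0.26] rows~ 0.03813135932987607 0.036271264981007
t 3.6 p [ 0.5047 -0.2381  0.0553] rpy [-179.99   -0.     97.26] j [-33.9  23.1 -17.3  49.6  -0.   48.9] F [-0.4 -0.2  1. ] g 0.119
```

View pics/g3_scene.png

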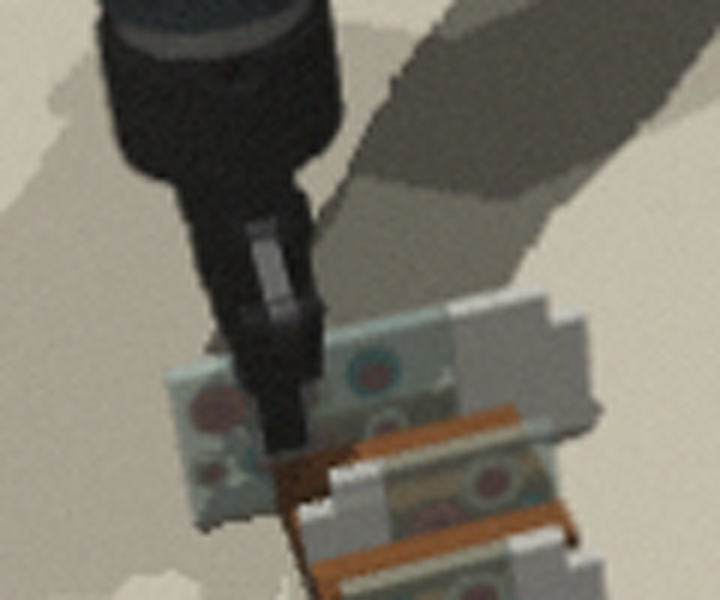

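No force at a gap of 0.119 (10 mm), so the jaws are well centred. Close fully and lift.

```bash
python3 -m handwheel '[[0.09,[0,0,0],[0,0,0]],[0.06,[0,0,0],[0,0,0]],[0.0,[0,0,0],[0,0,0]],[0.0,[0,0,0],[0,0,0]],[0.0,[0,0,0],[0,0,0]],[0.0,[0,0,0],[0,0,0]]]'; python3 -c "
from go import *
delta([.5044,-.2367,.056],Rplate(-83))"
python3 -m handwheel '[[0.0,[0,0,-0.006],[0,0,0]],[0.0,[0,0,-0.014],[0,0,0]],[0.0,[0,0,-0.022],[0,0,0]],[0.0,[0,0,-0.034],[0,0,0]],[0.0,[0,0,-0.05],[0,0,0]],[0.0,[0,0,-0.07],[0,0,0]],[0.0,[0,0,-0.09],[0,0,0]],[0.0,[0,0,-0.11],[0,0,0]],[0.0,[0,0,-0.12],[0,0,0]],[0.0,[0,0,-0.12],[0,0,0]]]'
python3 -c "
from go import *
delta([.5044,-.2367,.17],Rplate(-83))
for n in('scene','top'):
  s=cam(n);im=s['color']
  pickle.dump(s,open('g4_%s.pkl'%n,'wb'))
  u,v=proj(s,[[.5,-.2,.13]])[0].astype(int)
  cv2.imwrite('pics/g4_%s.png'%n,cv2.resize(im[max(0,v-50):v+50,u-60:u+60],None,fx=6,fy=6,interpolation=cv2.INTER_CUBIC))
"
```

```text
clock: 4.15
tcp_pos: [0.5035, -0.2382, 0.0552]
tcp_rot: [-179.8, 0.0, 97.2]
ft_force: [-6.9, -2.1, 4.5]
finger_gap: 0.084
shift [0.0014, 0.001, -0.0008] turn [-0.15, 0.01, 0.24] rows~ 0.04622128369866881 0.039455623399255395
t 4.15 p [ 0.5035 -0.2382  0.0552] rpy [-179.85    0.     97.24] j [-33.9  23.1 -17.3  49.7  -0.1  48.9] F [-6.9 -2.1  4.5] g 0.084
clock: 4.98
tcp_pos: [0.5061, -0.2386, 0.1783]
tcp_rot: [179.7, 0.2, 97.3]
ft_force: [0.4, -1.1, -1.3]
finger_gap: 0.085
shift [0.0021, -0.0015, 0.0082] turn [0.25, 0.18, 0.28] rows~ 0.2072454787693316 0.05874027602612659
t 4.98 p [ 0.5061 -0.2386  0.1783] rpy [179.75   0.18  97.28] j [-33.8  17.4  -6.3  66.    0.   48.9] F [ 0.4 -1.1 -1.3] g 0.085
```

View pics/g4_scene.png

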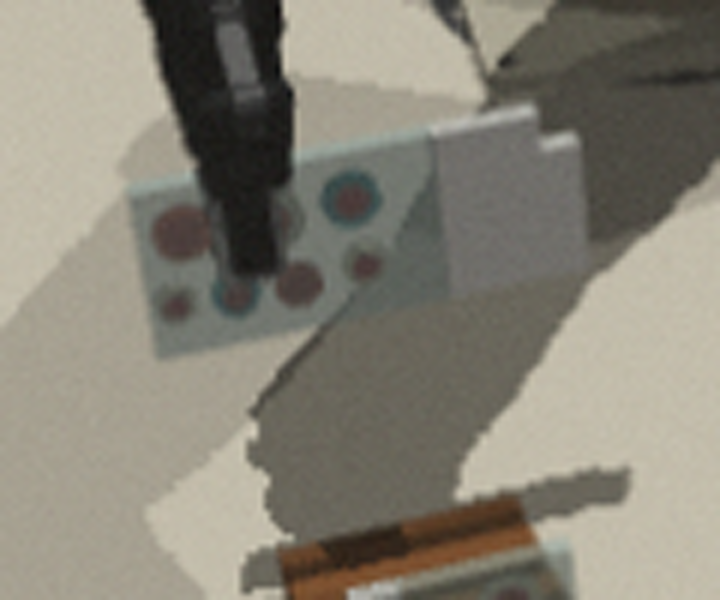

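View pics/g4_top.png

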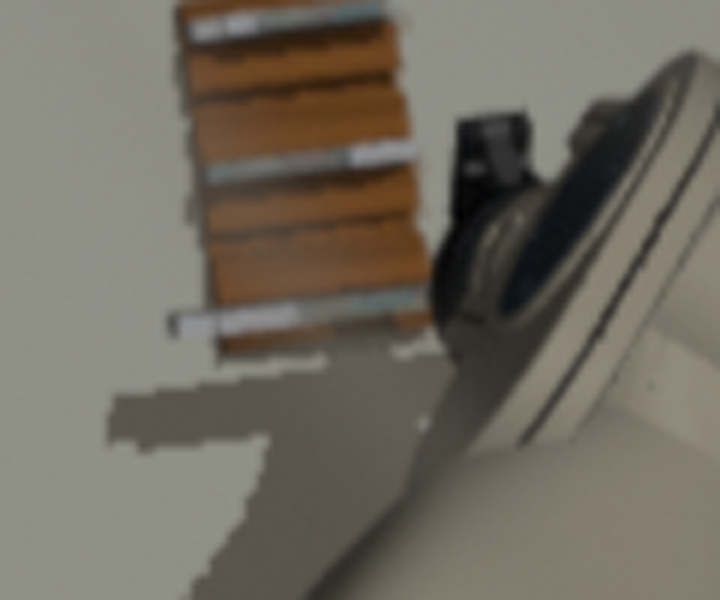

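```bash
cat > pit.py <<'E'
from plate import *
from scipy.optimize import least_squares
# plate axes in tool: plate x=-tool x, plate y=tool y, plate z=-tool z
def plate_in_tool(a,b,th,yo=0):
    B=np.array([[-1,0,0],[0,1,0],[0,0,-1.]])
    Rp=R.from_rotvec([0,th,0],degrees=True).as_matrix()@B
    return Rp,np.array([a,yo,b])   # mid
def world(p0,R0,a,b,th,yo=0):
    Rp,m=plate_in_tool(a,b,th,yo); Rm=R0.as_matrix()@Rp; return Rm,p0+R0.as_matrix()@m
E
python3 - <<'E'
from pit import *
from go import cur
s,p0,R0=cur()
S=pickle.load(open("g4_scene.pkl","rb"))
u,v=proj(S,[[.5,-.2,.13]])[0].astype(int);off=np.array([u-60,max(0,v-50)])
px=(np.array([[157,358],[588,266],[132,193],[582,147],[452,297]])+.5)/6-.5+off
L=np.array([[.075,.004,-.032],[-.075,.004,-.032],[.075,.004,.032],[-.075,.004,.018],[-.025,.004,-.032]])
def f(q):
    Rm,m=world(p0,R0,q[0]/100,q[1]/100,q[2],0); 
    return (proj(S,L@Rm.T+m+[q[3]/100 if len(q)>3 else 0,0,0])-px).ravel()
for q in([4,1.6,0],[4,1.6,0,0]):
    r=least_squares(f,q); print(np.round(r.x,2),np.round(f(r.x),1))
q=r.x
q=[3.95,1.65,0]
Rm,m=world(p0,R0,q[0]/100,q[1]/100,q[2]);o=m-Rm@[0,0,.032]
draw(S,wire(Rm,o),(u-60,max(0,v-50),u+60,max(0,v-50)+100),6,"pics/g5.png")
E
```

```text
[ 4.24  1.4  -0.83] [ 0.3  0.1  0.2  0.5 -0.  -0.2 -0.1 -0.6 -0.3  0.2]
[ 4.24  1.43 -0.83 -0.04] [ 0.4  0.1  0.2  0.5 -0.  -0.2 -0.2 -0.5 -0.3  0.2]
```

View pics/g5.png

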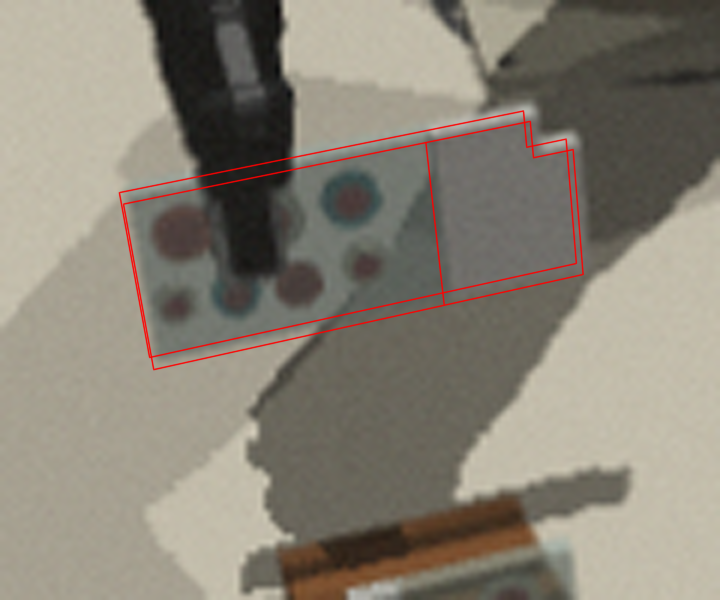

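```bash
cat > tgt.py <<'E'
from go import *
from lens import lensR
LC=np.array([.690,.1895,.2415]);LY=7.
A,B=.0415,.0155
def target(back=0,LC=LC,LY=LY,A=A,B=B,th=0.):
    L=lensR(LY);F=LC-.11*L[:,2]
    Rt=R.from_matrix(np.c_[L[:,1],L[:,2],L[:,0]])*R.from_rotvec([0,-th,0],degrees=True)
    lab=R.from_rotvec([0,th,0],degrees=True).apply([.05,.004,0])+[A,0,B]
    return F-Rt.as_matrix()@lab-back*L[:,1],Rt
E
python3 -c "
from tgt import *
p,Rt=target(.15);print(p);delta(p,Rt)
from cell import readout
"
```

```text
[ 0.62854367 -0.06135951  0.17184998]
shift [0.1596, 0.1449, 0.0034] turn [-44.95, -0.09, 0.26] rows~ 5.170642673635337 6.278622603848658
t 5.08 p [ 0.505  -0.238   0.1752] rpy [1.7995e+02 2.0000e-02 9.7270e+01] j [-33.9  17.5  -6.5  65.9   0.   48.9] F [ 0.4 -0.4 -1.6] g 0.086
```

```bash
python3 -m handwheel '[[0,[0.01,0.008,-0.01],[-2,0,0]],[0,[0.03,0.025,-0.025],[-7,0,0]],[0,[0.05,0.044,-0.035],[-12.5,0,0]],[0,[0.07,0.062,-0.035],[-18,0,0]],[0,[0.09,0.081,-0.035],[-23.5,0,0]],[0,[0.11,0.099,-0.035],[-29,0,0]],[0,[0.125,0.115,-0.03],[-34.5,0,0]],[0,[0.14,0.13,-0.025],[-39.5,0,0]],[0,[0.152,0.139,-0.02],[-43,0,0]],[0,[0.1596,0.1449,-0.015],[-45,0,0.26]]]'; python3 -m handwheel '[[0,[0,0,0],[0,0,0]],[0,[0,0,0],[0,0,0]]]'
python3 -c "
from tgt import *
p,Rt=target(.15);print(p);delta(p,Rt)
for n in('scene','top'):
  s=cam(n);cv2.imwrite('pics/h_%s.png'%n,s['color'])
"
```

```text
clock: 5.92
tcp_pos: [0.6271, -0.0586, 0.1893]
tcp_rot: [134.8, -0.2, 97.2]
ft_force: [0.4, -0.7, -0.8]
finger_gap: 0.094
clock: 6.08
tcp_pos: [0.6275, -0.0603, 0.1894]
tcp_rot: [135.1, -0.2, 97.1]
ft_force: [0.8, -0.4, 0.4]
finger_gap: 0.083
[ 0.62854367 -0.06135951  0.17184998]
shift [-0.0012, -0.0118, 0.0131] turn [-0.12, -0.21, -0.03] rows~ 0.42318836349117445 0.03438261883009041
t 6.08 p [ 0.6275 -0.0603  0.1894] rpy [135.12  -0.17  97.13] j [-21.8   5.7 -37.3   6.   20.1  68.7] F [ 0.8 -0.4  0.4] g 0.083
```

View pics/h_scene.png

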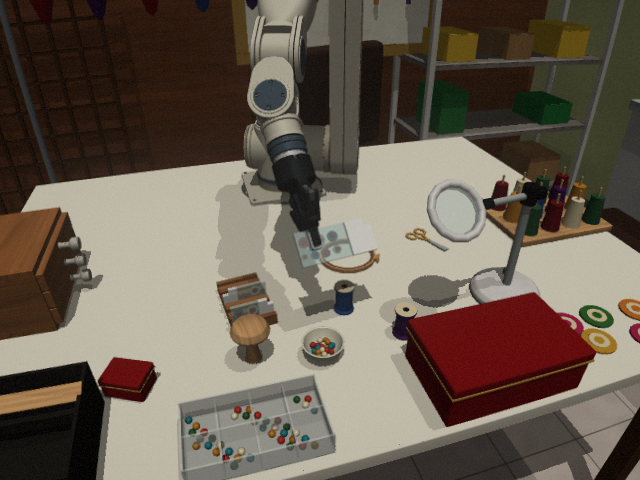

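View pics/h_top.png

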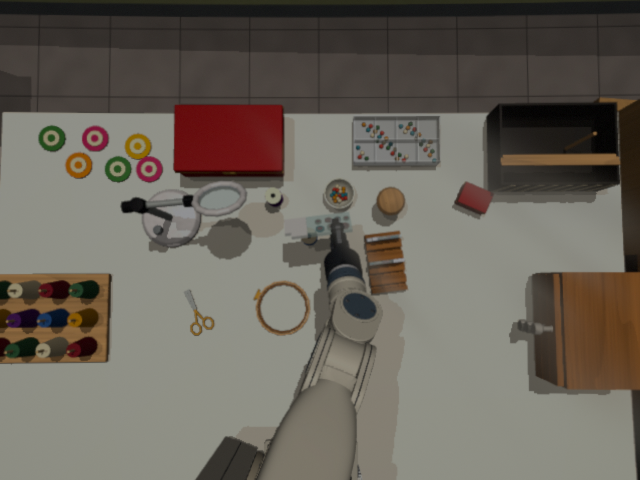

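Plate held label-up at about (335,243) scene and (320,225) top, and both cameras see it clearly. I'll refine the plate-in-hand fit here.

```bash
python3 - <<'E'
from pit import *
from go import cur
s,p0,R0=cur();q=[.0415,.0155,0]
Rm,m=world(p0,R0,*q);o=m-Rm@[0,0,.032]
for n,box in(('scene',(285,212,390,275)),('top',(275,205,365,245))):
    S=cam(n);pickle.dump(S,open('h_%s.pkl'%n,'wb'))
    draw(S,wire(Rm,o),box,7,'pics/h1_%s.png'%n); draw(S,[],box,7,'pics/h0_%s.png'%n)
def st(t):
    a,b=[cv2.imread('pics/%s_%s.png'%(t,n)) for n in('scene','top')]
    W=max(a.shape[1],b.shape[1]);pad=lambda i:cv2.copyMakeBorder(i,0,0,0,W-i.shape[1],0)
    return cv2.resize(np.vstack([pad(a),pad(b)]),None,fx=.8,fy=.8)
cv2.imwrite('pics/h0.png',st('h0'));cv2.imwrite('pics/h1.png',st('h1'))
E
```

```text
(no output)
```

View pics/h0.png

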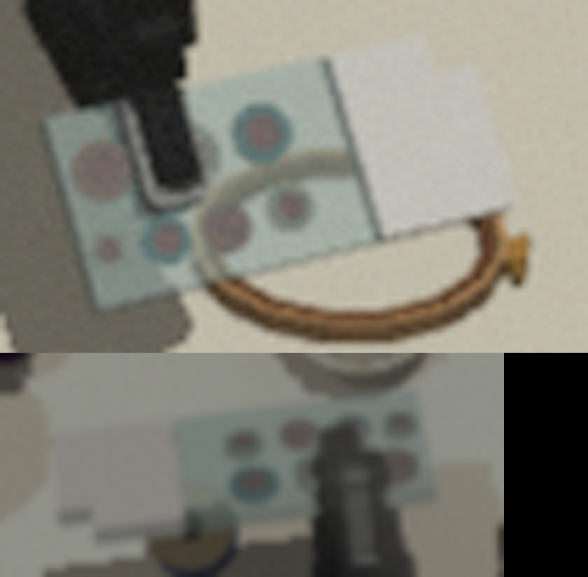

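View pics/h1.png

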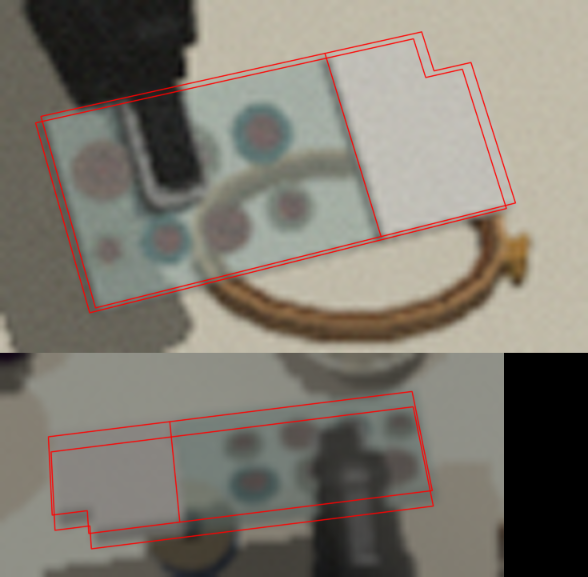

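```bash
sed -i 's/^A,B=.*/A,B=.041,.0155/' tgt.py; python3 -m handwheel '[[0,[0,-0.006,0.006],[0,0,0]],[0,[-0.001,-0.0118,0.0131],[0,0,0]],[0,[-0.001,-0.0118,0.0131],[0,0,0]],[0,[-0.001,-0.0118,0.0131],[0,0,0]]]'
python3 -c "
from tgt import *
p,Rt=target(.15);delta(p,Rt)
p,Rt=target(0);delta(p,Rt)
"
```

```text
clock: 6.62
tcp_pos: [0.6295, -0.0628, 0.1727]
tcp_rot: [135.0, -0.1, 97.0]
ft_force: [0.1, -0.1, -0.7]
finger_gap: 0.089
shift [0.002, -0.0012, 0.0001] turn [-0.03, -0.08, -0.08] rows~ 0.05567656314259993 0.01584026064563642
t 6.62 p [ 0.6295 -0.0628  0.1727] rpy [ 1.3503e+02 -1.1000e-01  9.7000e+01] j [-22.    7.1 -38.7   3.   20.1  68.7] F [ 0.1 -0.1 -0.7] g 0.089
shift [0.152, -0.0014, 0.0003] turn [-0.03, -0.08, -0.08] rows~ 3.645514458299869 0.01584026064563642
t 6.62 p [ 0.6295 -0.0628  0.1727] rpy [ 1.3503e+02 -1.1000e-01  9.7000e+01] j [-22.    7.1 -38.7   3.   20.1  68.7] F [ 0.1 -0.1 -0.7] g 0.089
```

```bash
python3 -m handwheel '[[0,[0.01,0,0],[0,0,0]],[0,[0.03,0,0],[0,0,0]],[0,[0.05,0,0],[0,0,0]],[0,[0.07,0,0],[0,0,0]],[0,[0.09,-0.001,0],[0,0,0]],[0,[0.11,-0.001,0],[0,0,0]],[0,[0.13,-0.001,0],[0,0,0]],[0,[0.145,-0.001,0],[0,0,0]],[0,[0.151,-0.001,0],[0,0,0]],[0,[0.151,-0.001,0],[0,0,0]]]'
python3 -m handwheel '[[0,[0,0,0],[0,0,0]],[0,[0,0,0],[0,0,0]],[0,[0,0,0],[0,0,0]]]'
cat > chk.py <<'E'
from tgt import *
from pit import *
from lens import *
from tgt import LC,LY,A,B
import sys
p,Rt=target(0);delta(p,Rt)
s,p0,R0=cur();Rm,m=world(p0,R0,A,B,0);o=m-Rm@[0,0,.032]
L=lensR(LY);F=LC-.11*L[:,2]
ws=wire(Rm,o)+[circ(.0595,LC,LY),circ(.0445,LC,LY),np.array([F,LC])]
ims=[];raw=[]
t=sys.argv[1]
for n,box in(('scene',(375,165,500,285)),('top',(180,165,290,245))):
    S=cam(n);pickle.dump(S,open(t+'_%s.pkl'%n,'wb'));cv2.imwrite('pics/%s_full_%s.png'%(t,n),S['color'])
    for w,l in((ws,ims),([],raw)):
        draw(S,w,box,5.5,'pics/tmp.png');l.append(cv2.imread('pics/tmp.png'))
def st(l):
    W=max(i.shape[1] for i in l);return cv2.resize(np.vstack([cv2.copyMakeBorder(i,0,0,0,W-i.shape[1],0) for i in l]),None,fx=.54,fy=.54,interpolation=cv2.INTER_AREA)
cv2.imwrite('pics/%s.png'%t,np.hstack([st(raw),st(ims)]))
E
python3 chk.py k1
```

```text
clock: 7.45
tcp_pos: [0.61, 0.0891, 0.1729]
tcp_rot: [134.9, -0.1, 97.2]
ft_force: [-0.6, 0.4, -1.2]
finger_gap: 0.091
clock: 7.7
tcp_pos: [0.6104, 0.0867, 0.1723]
tcp_rot: [135.0, -0.1, 97.0]
ft_force: [0.5, 0.1, -0.9]
finger_gap: 0.089
shift [0.0013, -0.0004, 0.0003] turn [0.01, -0.04, -0.09] rows~ 0.03453330113580448 0.013757952148305233
t 7.7 p [0.6104 0.0867 0.1723] rpy [ 1.3499e+02 -9.0000e-02  9.6970e+01] j [ -2.8   5.  -42.2  -1.8   7.   83.1] F [ 0.5  0.1 -0.9] g 0.089
```

View pics/k1.png

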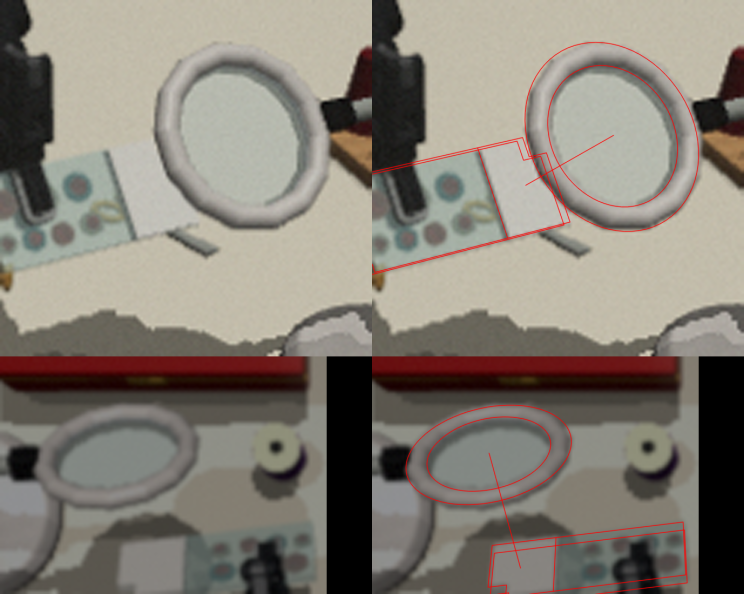

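View pics/k1_full_scene.png

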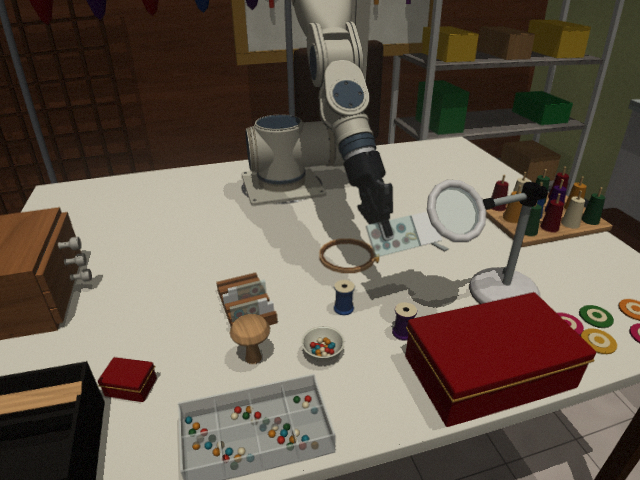

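```bash
python3 - <<'E'
from h import *
T,S=pickle.load(open("c.pkl","rb"))
for s,o,k,P in((T,[115,160],4.7,[(150,209),(318,195),(490,181)]),(S,[400,160],3.75,[(463,137),(352,162),(212,189)])):
    q=ray(s,(np.array(P)+.5)/k-.5+o,.2415);d=q[0]-q[1];e=q[1]-q[2];print(np.round(q,4),np.degrees(np.arctan2(-d[0],d[1])),np.degrees(np.arctan2(-e[0],e[1])))
for n,k,o,b in(('T',9,(118,185),0),('S',8,(470,185),0)):
    s=dict(T=T,S=S)[n];cv2.imwrite('pics/arm%s.png'%n,cv2.resize(s['color'][o[1]:o[1]+45,o[0]:o[0]+80],None,fx=8,fy=8,interpolation=cv2.INTER_CUBIC))
a=np.vstack([cv2.imread('pics/armT.png')[:290],cv2.imread('pics/armS.png')[:290]]);cv2.imwrite('pics/arm.png',a)
E
```

```text
[[0.6748 0.3426 0.2415]
 [0.6812 0.2672 0.2415]
 [0.6876 0.1896 0.2415]] 4.863661153638124 4.71766235239815
[[0.6769 0.343  0.2415]
 [0.6848 0.2714 0.2415]
 [0.6901 0.19   0.2415]] 6.318782074592565 3.7352340134220574
```

View pics/arm.png

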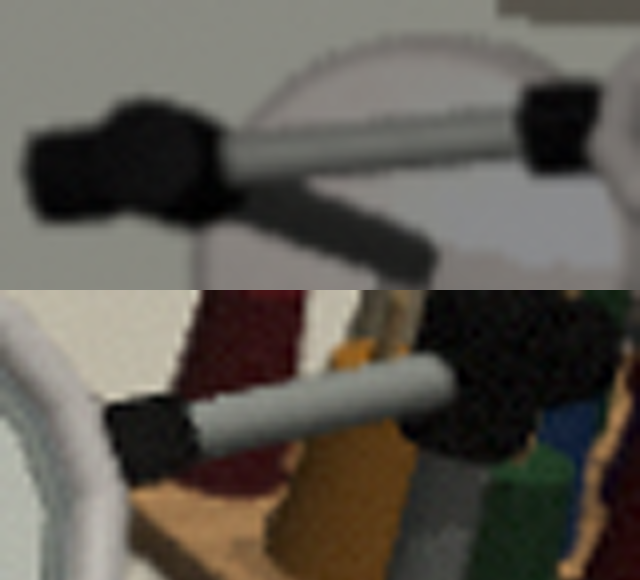

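```bash
sed -i 's/^LC=.*/LC=np.array([.6895,.1895,.2415]);LY=5.6/' tgt.py; python3 -c "
from tgt import *
p,Rt=target(0);delta(p,Rt)"
```

```text
shift [0.0037, -0.0022, -0.0017] turn [-0.0, -1.03, 0.9] rows~ 0.1097387488580708 0.19063052661134502
t 7.8 p [0.6104 0.0867 0.1722] rpy [ 1.350e+02 -9.000e-02  9.696e+01] j [ -2.8   5.  -42.2  -1.8   7.   83.1] F [ 0.7  0.1 -0.4] g 0.084
```

```bash
python3 -m handwheel '[[0,[0.002,-0.001,-0.001],[0,-0.5,0.45]],[0,[0.0037,-0.0022,-0.0017],[0,-1,0.9]],[0,[0.0037,-0.0022,-0.0017],[0,-1,0.9]],[0,[0.0037,-0.0022,-0.0017],[0,-1,0.9]],[0,[0.0037,-0.0022,-0.0017],[0,-1,0.9]],[0,[0.0037,-0.0022,-0.0017],[0,-1,0.9]]]'; python3 chk.py k2
```

```text
clock: 8.3
tcp_pos: [0.607, 0.0909, 0.1719]
tcp_rot: [135.0, -0.0, 95.7]
ft_force: [-0.2, -0.0, -1.1]
finger_gap: 0.085
shift [-0.0009, 0.0, 0.0001] turn [0.0, -0.09, 0.05] rows~ 0.022536782980310057 0.014055868898882693
t 8.3 p [0.607  0.0909 0.1719] rpy [ 1.35e+02 -2.00e-02  9.57e+01] j [ -1.6   4.8 -42.6  -2.2   5.2  84.8] F [-0.2 -0.  -1.1] g 0.085
```

View pics/k2.png

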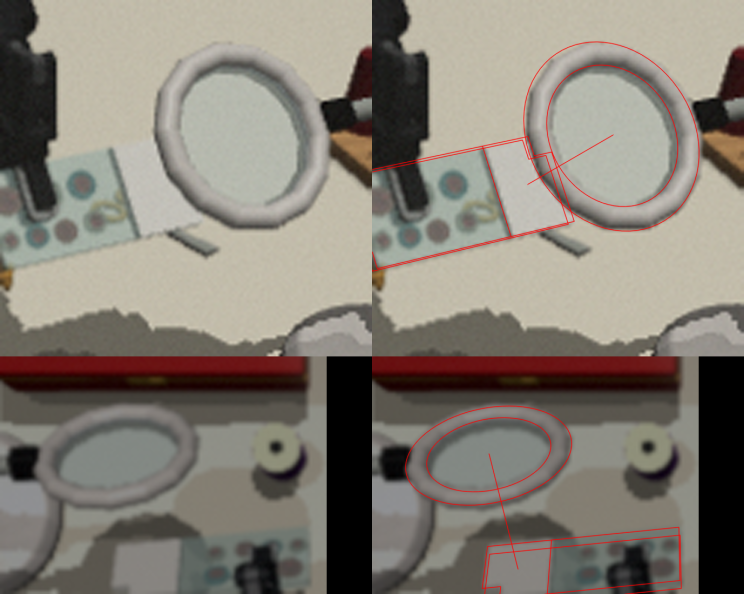

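```bash
python3 - <<'E'
import pickle,cv2
s=pickle.load(open('k2_scene.pkl','rb'));t=pickle.load(open('k2_top.pkl','rb'))
cv2.imwrite('pics/k3s.png',cv2.resize(s['color'][190:270,360:450],None,fx=7,fy=7,interpolation=cv2.INTER_CUBIC))
cv2.imwrite('pics/k3t.png',cv2.resize(t['color'][195:255,210:300],None,fx=7,fy=7,interpolation=cv2.INTER_CUBIC))
E
```

```text
(no output)
```

View pics/k3s.png

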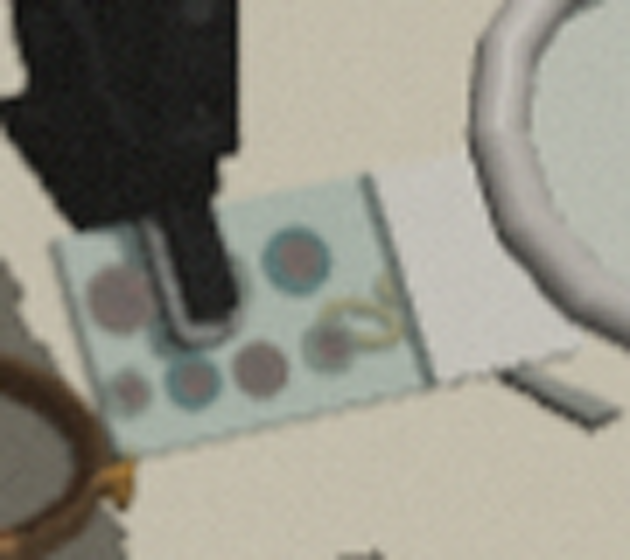

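View pics/k3t.png

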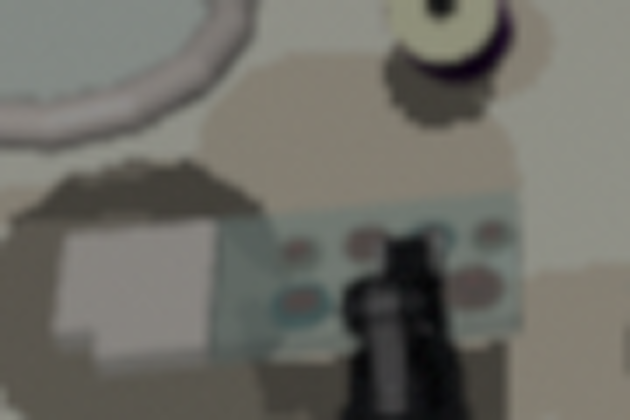

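```bash
python3 - <<'E'
from pit import *
from tgt import *
from tgt import LC,LY,A,B
s,p0,R0=cur()
S=pickle.load(open('k2_scene.pkl','rb'));T=pickle.load(open('k2_top.pkl','rb'))
ps=(np.array([[120,455],[432,383],[367,178],[578,348]])+.5)/7-.5+[360,190]
Ls=np.array([[.075,0.,-.032],[-.025,.004,-.032],[-.025,.004,.032],[-.075,.002,-.032]])
pt=(np.array([[63,233],[217,220],[515,193],[210,355],[55,333],[520,325]])+.5)/7-.5+[210,195]
Lt=np.array([[-.075,.004,-.032],[-.025,.004,-.032],[.075,.004,-.032],[-.025,.004,.032],[-.075,.004,.018],[.075,.004,.032]])
def f(q,free):
    Rm,m=world(p0,R0,q[0]/100,q[1]/100,q[2],q[3]/100)
    r=[proj(S,Ls@Rm.T+m)-ps,proj(T,Lt@Rm.T+m)-pt]
    if free: r=[r[0]+q[4:6],r[1]+q[6:8]]
    return np.r_[r[0].ravel(),r[1].ravel(),np.array(q[4:])*.3,(q[3])*10]
for fr in(0,1):
    r=least_squares(f,[4.1,1.5,0,0,0,0,0,0],args=(fr,));print(np.round(r.x,2));print(np.round(r.fun[:20],1))
E
```

```text
[ 4.07  1.57 -0.33 -0.    0.    0.    0.    0.  ]
[-1.5  0.8 -0.1  0.1 -0.4 -1.1 -0.2  0.4  0.1  0.5 -0.4  0.2 -0.1 -0.1
 -1.  -0.9 -0.7  0.3 -0.6 -0.9]
[ 4.2   1.44 -0.41 -0.01  0.18  0.68  1.   -0.28]
[-1.   0.6  0.4  0.1  0.2 -1.1  0.3  0.4  0.5  0.6  0.1  0.4  0.4  0.1
 -0.6 -0.7 -0.3  0.4 -0.2 -0.7]
```

The fit agrees: the label is within about 1 mm of the estimated focus, with 0.3° of tilt in the hand. I'll settle for a few rows, make a last check and hand in.

```bash
python3 -m handwheel '[[0,[0,0,0],[0,0,0]],[0,[0,0,0],[0,0,0]],[0,[0,0,0],[0,0,0]],[0,[0,0,0],[0,0,0]],[0,[0,0,0],[0,0,0]],[0,[0,0,0],[0,0,0]]]'; python3 -c "
from tgt import *
p,Rt=target(0);delta(p,Rt)
s=cam('top');cv2.imwrite('pics/end_top.png',s['color'])"
```

```text
clock: 8.9
tcp_pos: [0.607, 0.0908, 0.1719]
tcp_rot: [135.0, -0.0, 95.7]
ft_force: [0.4, 0.0, -1.0]
finger_gap: 0.084
shift [-0.0008, 0.0001, 0.0001] turn [-0.0, -0.07, 0.04] rows~ 0.019594331694888813 0.011704762924853432
t 8.9 p [0.607  0.0908 0.1719] rpy [ 1.350e+02 -3.000e-02  9.568e+01] j [ -1.7   4.8 -42.6  -2.2   5.2  84.8] F [ 0.4  0.  -1. ] g 0.084
```

View pics/end_top.png

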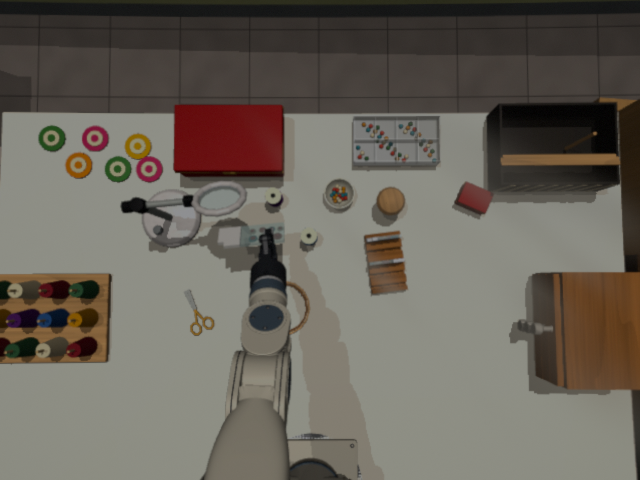

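The plate is held still under the lens at about (250,236) in top. The magnifier, rack plates and other items look the same as at the start.

```bash
python3 -c "
from cell import env
print(env.finish_job())"
```

```text
the job is handed in; nothing more can be done
None
```

I took the long plate out of the rack groove nearest the robot and handed the job in at about 9 s, still holding it under the magnifier. The grip is on the clear part, about 41 mm from the plate's middle, so the label is uncovered. The label face is tipped up 45° and the notch is at the customer's upper right.

**Last checks:**
- **Position:** the commanded pose was reached to about 1 mm and 0.1°.
- **Plate in the hand:** a fit using both cameras agreed with the assumed grip to about 0.5 mm, with about 0.3° of side tilt. I left that uncorrected.
- **Contact and steadiness:** the wrist force was about 1 N, which fits the plate's weight alone, and the pose held steady between the last readings.
- **Other items:** the magnifier, the other plates and the loose items looked unmoved in the last pictures.

**What disagreed:**
- **Magnifier direction:** estimates from the arm and base ranged from about 4° to 6°. Fits to the ring alone, which fix the direction poorly, gave 9° to 11°. I used 5.6°.
- **Camera offset:** the two cameras differed by about 2 mm, so the true label-to-focus error could be a few millimetres.

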